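# Level the balance's base

### The arm

A 7-joint arm with a two-finger parallel gripper is mounted at the origin on the work surface. World frame = base frame: x ahead of the robot, y to its left, z up, the work surface at z = 0. Lengths are in m, angles in rad, forces in N, time in s.
With the tool pointing down it reaches from about 0.425 to 1.025 m from the base axis. Payload 9.4 kg.
Tool frame: the origin (TCP) lies midway between the tips of the shut fingers; the grasp point (between the pads) lies 19 mm behind it (r.pinch_z is the distance from the TCP to the grasp point, in m); z points along the fingers, y is the line along which they close (so a half turn about z gives the same grasp; the last joint's range is limited). The gripper opens to 85 mm and grips with 20 to 120 N. Pads are 22 mm wide; open, the fingers measure 114 mm over their backs; the gripper's body (76 mm by 85 mm) begins 54 mm behind the grasp point. The pads swing forward as they close: fully open they stand 13 mm farther back than shut.
Start: joints at [1.142, 0.599, -0.003, 1.599, 0.002, 0.943, -0.08], TCP at [0.25, -0.681, 0.231] pointing down, gripper open.
Joint ranges: [-2.57, 2.57], [-0.35, 1.97], [-1.29, 1.29], [0.11, 2.56], [-1.05, 4.19], [0.11, 1.86], [-2.63, 2.63]. Speed limits (rad/s): [2.22, 2.22, 3.01, 3.01, 3.14, 3.14, 3.14].

### API

Orientations are given as a rotation vector (axis times angle).
In Python, from bench import r gives the robot as it stands.
- The arm moves only by the shell command python3 -m jog 'ROWS'. ROWS is a JSON object of lists of equal length, an entry for each row: "claw": the finger opening in m, from 0 to 0.0854; "offset": the shift along the tool's x, y, z in m, a list of three; "twist": the turn, a rotation vector about the tool's x, y, z in rad, a list of three. A call has 1 to 10 rows; each row shifts and turns the commanded pose from where the row before left it, along the tool's axes as they then stand; what a row does not reach is not made up. A row lasts 1/12 s, in which the tool goes at most 41.7 mm and 7.16 degrees, less where a joint would pass 70% of its speed; a pose out of reach is approached as far as the arm can. A call with a gripper value outside its range is refused whole. The fingers move at their own pace and stop on an object; the grip force is fixed at half the most. Time passes only in rows, so rows that do not move let the fingers close. It gives the time, the measured TCP pose, the force, the opening and the grip force at its end, in the units of the state.
- r.state(): the state, without advancing time (a new reading comes with each control period).
- r.grab_frame(name): name is "scene" or "top"; returns a dict with "frame" (400x640x3 uint8, red, green, blue), "intrinsics" (3x3 intrinsics, pixels), "k1" (the pictures are not rectified: a ray, as slopes to the right and down, at radius r is drawn at 1 + k1 r^2 times it, then the intrinsics apply), "cam_to_world" (4x4, takes a point from camera to world coordinates). Camera axes: x right, y up, looking along -z (the intrinsics and any distortion apply to the point x, -y, -z); pixel columns grow to the right and rows downward; lengths in m; the calibration is good to about 2 mm. A picture is of the moment at which its call begins. There is no depth.
- r.close_job(): hands the job in; it is judged then, once.
The state is a dict: "time_s": time; "joints": joint angles; "joint_vel": joint speeds; "joint_torque": joint torques, N m; "tcp_pos": TCP position; "tcp_rot": TCP orientation; "contact_force": force on the tool from outside, world axes, zero at the start; "torque": the same for the moment, N m; "width": finger opening in m; "gripper_force": force on a finger pad.
Only numpy, scipy, OpenCV 4.12 (cv2) and the standard library are available. Lean on these libraries where they do the work, as an engineer would, in place of code of your own. Each camera call takes 0.05 s, during which the arm holds its last target. There are 200 camera calls.

### The job

The bench balance rocks, because one of the four T-bar levelling screws at the corners of its base has been backed off and its foot hangs clear of the table: it is the one whose bar stands askew. Turn that screw clockwise until its bar lies parallel to the base's long sides like the other three, so that all feet carry load and the base no longer rocks. Leave the base standing where it is and let go of the screw.

Things in the scene. Friction and masses are not known exactly. Their poses are not given: they have to be found in the camera images.
- stand: The base: grey plate 200 (x) x 160 (y) x 12 mm on four screws at x +-80, y +-60 mm, with a white balance (100 x 90 mm) fixed on its middle; all on the plate but the screws ends 58 mm above the table. 2.1 kg, loose, on rubber feet, at any yaw. Origin: its centre at table height, z up. Every screw has a steel T-bar head 44 mm long, 12 thick, 22 high on an upright 11 mm stem.
- loose_screw: The backed-off screw, at x +80, y +60 mm of the base. Origin: centre of its head, 85 mm up when level, 4 to 5 more now. x along the bar, y across its 12 mm (grip from above). Starts 50 to 75 deg anticlockwise (from above) of parallel to the base's x, foot in the air. Clockwise lowers it 4 mm/rad, takes under 0.1 N m and stays put. Parallel: all feet loaded alike; 15 deg off is still good.
- end_screw: The neighbour screw at the same end of the base, x +80, y -60 mm, with the same T-bar head; locked, it cannot turn. Origin: centre of its head, 85 mm above the table; x along its bar, parallel to the base's x. If the loose screw is driven too far, this foot or the side screw's loses its load and the base rocks again.
- side_screw: The neighbour screw on the same long side of the base, x -80, y +60 mm, with the same T-bar head; locked, it cannot turn. Origin and axes as for the end screw. The fourth screw, at x -80, y -60 mm, is like it.

How it is judged:
At the end, for the whole second after the job is handed in: The loose screw's bar is parallel to the base's long sides within 20 degrees, its foot and those of the two neighbour screws each press on the table with more than 1.2 N (about 5 N when even), and the base is at rest, level within 2 degrees and within 30 mm of where it stood (contact force between each of loose_screw, end_screw, side_screw and anything else above 1.2 N and angle between the x axis of loose_screw and the x axis of stand, either way round below 0.35 rad and angle between stand's own z axis and vertical below 0.035 rad and distance of stand from where it was at the start of the episode below 0.03 m and linear speed of stand below 0.01 m/s and angular speed of stand below 0.05 rad/s); the robot touches nothing.
It also fails if it takes over 35 s, if anything falls off the work surface, if the arm or the gripper's body presses on something with over 40 N, if the wrist force passes 120 N, or if a joint passes its speed limit or range.

## Working session

There is one attempt and no reset: what is moved stays moved. The work goes in short steps, Python scripts to look and compute and a shell command to move; the robot and the scene stay as the last step left them, time stands still between calls to the robot, and variables do not carry over. Pictures are saved under pics/ and viewed, at most 10 in all, crops included, and the job is handed in when it is done.

```bash
mkdir -p pics; python3 - <<'E'
from bench import r
import cv2,numpy as np
for n in("scene","top"):
    f=r.grab_frame(n); cv2.imwrite(f"pics/{n}0.png",f["frame"][:,:,::-1])
    print(n,f["intrinsics"],f["k1"],np.round(f["cam_to_world"],4))
s=r.state();print(s)
E
```

```text
scene [[441.40534402   0.         319.79234614]
 [  0.         441.40534402 204.14727749]
 [  0.           0.           1.        ]] 0.024453413575412544 [[ 0.3287 -0.7231  0.6075  0.9926]
 [ 0.9444  0.2579 -0.204  -0.0919]
 [-0.0092  0.6408  0.7677  0.6323]
 [ 0.      0.      0.      1.    ]]
top [[388.77187115   0.         316.5663742 ]
 [  0.         388.77187115 200.81044382]
 [  0.           0.           1.        ]] -0.041369316462664917 [[ 0.021   0.9907 -0.1345  0.4894]
 [-0.9998  0.0205 -0.0052  0.0449]
 [-0.0024  0.1346  0.9909  0.7362]
 [ 0.      0.      0.      1.    ]]
{'time_s': 0.1, 'joints': array([ 1.14230772,  0.60005437, -0.00254788,  1.60004523,  0.00179473,
        0.94288899, -0.07979803]), 'joint_vel': array([ 0.00059083, -0.00244043,  0.00023793, -0.00122786,  0.00197949,
       -0.00025328,  0.00076219]), 'joint_torque': array([ 6.49364418e-03, -7.77986240e+01,  1.57034867e+00, -2.58623028e+01,
        1.26240402e-02,  5.54469007e-03, -1.51444698e-05]), 'tcp_pos': array([ 0.24966798, -0.68021219,  0.23049822]), 'tcp_rot': array([-3.09177791e+00, -5.49602259e-01,  5.71996652e-04]), 'contact_force': array([ 0.30347998,  0.2752138 , -0.02070726]), 'torque': array([-0.00340612,  0.0072937 ,  0.03225264]), 'gripper_force': 0.0, 'width': 0.08544752189520077}
```

View pics/top0.png

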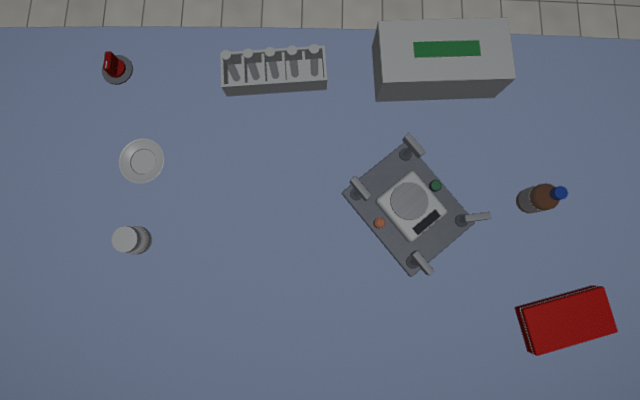

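View pics/scene0.png

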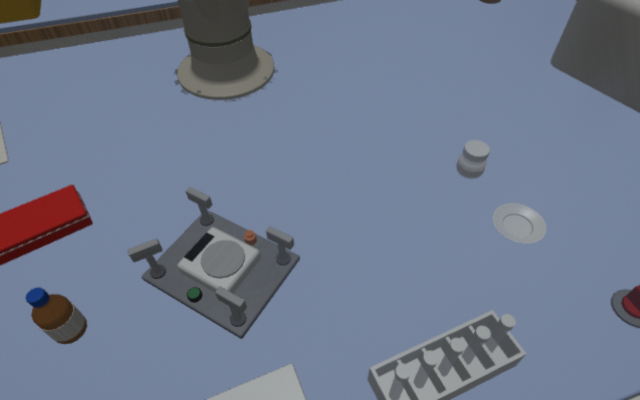

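The top view shows four T-bars at about (414,146), (360,188), (424,263) and (478,217). The last one is askew, so it is the loose screw; in the scene view it is at about (145,250). I'll take enlarged crops to measure them.

```bash
python3 - <<'E'
import cv2
a=cv2.imread("pics/top0.png")[125:285,335:500];b=cv2.imread("pics/scene0.png")[180:335,125:305]
cv2.imwrite("pics/tc.png",cv2.resize(a,None,fx=3.6,fy=3.6,interpolation=cv2.INTER_CUBIC))
cv2.imwrite("pics/sc.png",cv2.resize(b,None,fx=3.6,fy=3.6,interpolation=cv2.INTER_CUBIC))
E
```

```text
(no output)
```

View pics/tc.png

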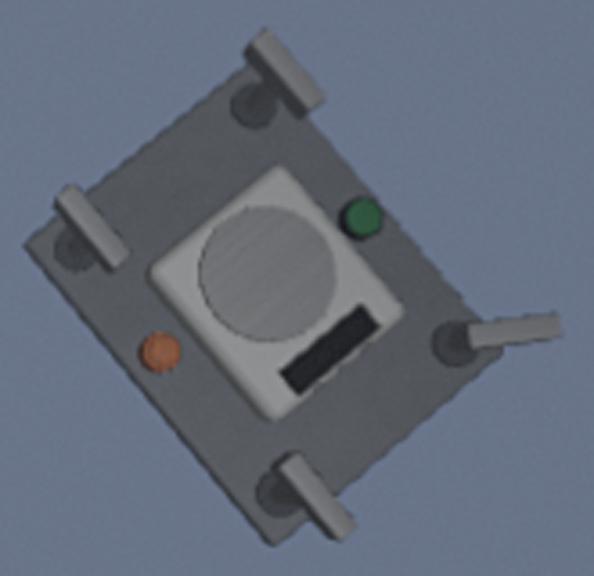

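View pics/sc.png

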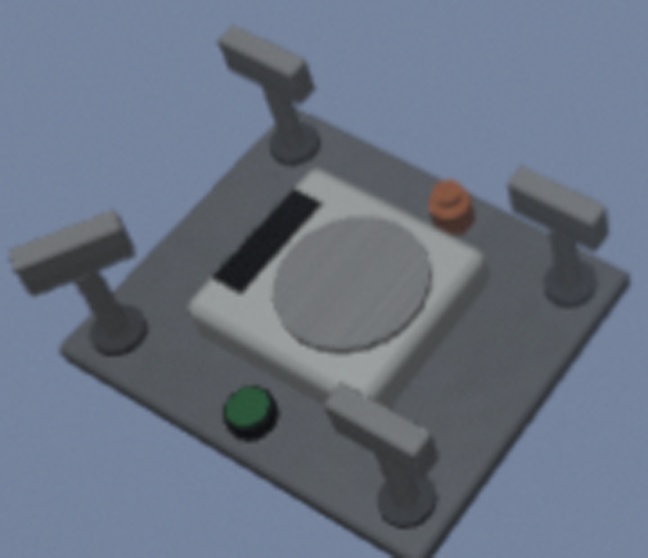

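Crop readings, top view (crop scale 3.6, origin (335,125)):
- loose bar: ends (470,338) and (560,322), centre about (515,330)
- side: (291,67)
- end: (320,494)
- fourth: (92,225)

Scene crop (origin (125,180)):
- loose: (70,242)
- end: (268,55)
- side: (384,415)
- fourth: (560,197)

```bash
cat >h.py <<'E'
import numpy as np,cv2
def proj(f,P):
    T=np.linalg.inv(f["cam_to_world"]); p=np.atleast_2d(P)@T[:3,:3].T+T[:3,3]
    p=p*[1,-1,-1]
    return cv2.projectPoints(p,np.zeros(3),np.zeros(3),f["intrinsics"],np.array([f["k1"],0,0,0]))[0][:,0]
def back(f,uv,z):
    n=cv2.undistortPoints(np.array([[uv]],float),f["intrinsics"],np.array([f["k1"],0,0,0]))[0,0]
    M=f["cam_to_world"]; d=M[:3,:3]@[n[0],-n[1],-1]
    return M[:3,3]+d*(z-M[2,3])/d[2]
E
python3 - <<'E'
from bench import r
from h import *
from scipy.optimize import least_squares as ls
t=r.grab_frame("top");s=r.grab_frame("scene")
T=lambda u:np.array(u)/3.6+[335,125]
S=lambda u:np.array(u)/3.6+[125,180]
zs=dict(loose=.1005,side=.096,end=.096,four=.096)
tp=dict(loose=(515,330),side=(291,67),end=(320,494),four=(92,225))
sp=dict(loose=(70,242),side=(384,415),end=(268,55),four=(560,197))
for k in zs: print(k,back(t,T(tp[k]),zs[k]),back(s,S(sp[k]),zs[k]))
L=np.array([[80,60],[-80,60],[80,-60],[-80,-60]])/1e3
def pts(q):
    c,n=np.cos(q[2]),np.sin(q[2])
    return np.c_[L@np.array([[c,n],[-n,c]])+q[:2],[.1005,.096,.096,.096]]
ob=np.r_[[T(tp[k]) for k in zs],[S(sp[k]) for k in zs]]
o=ls(lambda q:(np.r_[proj(t,pts(q)),proj(s,pts(q))]-ob).ravel(),[.5,-.1,-2.2])
print(o.x,np.degrees(o.x[2]));print(o.fun.reshape(-1,2).round(1));print(pts(o.x))
def ang(f,a,b,z):
    d=back(f,b,z)-back(f,a,z);return np.degrees(np.arctan2(d[1],d[0])),np.hypot(*d[:2])
print("loose",ang(t,T((470,334)),T((560,319)),.1005),ang(s,S((18,262)),S((123,222)),.1005))
print("end",ang(t,T((290,457)),T((350,532)),.096),"side",ang(t,T((262,33)),T((318,100)),.096))
E
```

```text
loose [ 0.55481836 -0.21897021  0.1005    ] [ 0.56311687 -0.21722507  0.1005    ]
side [ 0.67799914 -0.1185031   0.096     ] [ 0.6795807  -0.11419614  0.096     ]
end [ 0.47879294 -0.12905817  0.096     ] [ 0.48538183 -0.1260148   0.096     ]
four [ 0.60028597 -0.02472804  0.096     ] [ 0.60474298 -0.02432932  0.096     ]
[ 0.58005391 -0.12151577 -2.438514  ] -139.71656039181136
[[-0.  -1.8]
 [-1.7 -1.1]
 [-1.  -0.9]
 [-0.4 -1.2]
 [-1.6 -2.5]
 [-1.   0.5]
 [-1.4 -2. ]
 [-0.3 -1.3]]
[[ 0.55781965 -0.21901263  0.1005    ]
 [ 0.67987649 -0.11556154  0.096     ]
 [ 0.48023133 -0.12747     0.096     ]
 [ 0.60228817 -0.02401891  0.096     ]]
loose (np.float64(-79.59314617169588), np.float64(0.04280122185327504)) (np.float64(97.94429858771058), np.float64(0.04188617520448213))
end (np.float64(-140.95391107657997), np.float64(0.042764362274379436)) side (np.float64(-140.9040101879576), np.float64(0.04130850377510051))
```

The fit is consistent: the residuals are about 2 px or less, the bar measures 42–43 mm, and yaw is about -140° both from the fit and from the bars. The loose screw is at (0.558, -0.219). Its bar is at about 99° in the world frame, so it needs about 60° clockwise. Next I'll move above it.

```bash
python3 -m jog '{"claw":[0.06,0.06,0.06,0.06,0.06,0.06,0.06,0.06,0.06,0.06],"offset":[[0.0224,-0.0163,0],[0.0224,-0.0163,0],[0.0224,-0.0163,0],[0.0224,-0.0163,0],[0.0224,-0.0163,0],[0.0224,-0.0163,0],[0.0224,-0.0163,0],[0.0224,-0.0163,0],[0.0224,-0.0163,0],[0.0224,-0.0163,0]],"twist":[[0,0,0],[0,0,0],[0,0,0],[0,0,0],[0,0,0],[0,0,0],[0,0,0],[0,0,0],[0,0,0],[0,0,0]]}'
python3 -m jog '{"claw":[0.06,0.06,0.06,0.06,0.06,0.06,0.06,0.06,0.06,0.06],"offset":[[0.0224,-0.0163,0],[0.0224,-0.0163,0],[0.0224,-0.0163,0],[0.0224,-0.0163,0],[0.0224,-0.0163,0],[0.0224,-0.0163,0],[0.0224,-0.0163,0],[0.0224,-0.0163,0],[0.0224,-0.0163,0],[0.0224,-0.0163,0]],"twist":[[0,0,0],[0,0,0],[0,0,0],[0,0,0],[0,0,0],[0,0,0],[0,0,0],[0,0,0],[0,0,0],[0,0,0]]}'
python3 -m jog '{"claw":[0.06,0.06,0.06,0.06,0.06,0.06,0.06,0.06,0.06,0.06],"offset":[[0,0,0],[0,0,0],[0,0,0],[0,0,0],[0,0,0],[0,0,0],[0,0,0],[0,0,0],[0,0,0],[0,0,0]],"twist":[[0,0,-0.115],[0,0,-0.115],[0,0,-0.115],[0,0,-0.115],[0,0,-0.115],[0,0,-0.115],[0,0,-0.115],[0,0,-0.115],[0,0,-0.115],[0,0,-0.115]]}'
python3 -m jog '{"claw":[0.06,0.06,0.06,0.06],"offset":[[0,0,0],[0,0,0],[0,0,0],[0,0,0]],"twist":[[0,0,-0.115],[0,0,-0.115],[0,0,0],[0,0,0]]}'
python3 - <<'E'
from bench import r
from scipy.spatial.transform import Rotation as R
import numpy as np
s=r.state();M=R.from_rotvec(s["tcp_rot"]).as_matrix();print(s["joints"],M.round(3),np.degrees(np.arctan2(M[1,0],M[0,0])))
E
```

```text
time_s: 1.03
tcp_pos: [0.4045, -0.4491, 0.2312]
tcp_rot: [-3.093, -0.55, 0.0]
contact_force: [0.0, -1.1, -0.1]
width: 0.0599
gripper_force: 0.0
time_s: 1.87
tcp_pos: [0.5586, -0.2189, 0.2312]
tcp_rot: [-3.093, -0.55, 0.0]
contact_force: [-0.1, -0.7, 0.1]
width: 0.0601
gripper_force: 0.0
time_s: 2.7
tcp_pos: [0.5579, -0.2202, 0.2312]
tcp_rot: [-2.291, -2.15, 0.0]
contact_force: [-0.5, -0.6, -0.3]
width: 0.0601
gripper_force: 0.0
time_s: 3.03
tcp_pos: [0.5579, -0.2204, 0.2311]
tcp_rot: [-2.04, -2.389, -0.0]
contact_force: [-0.4, -0.9, 0.5]
width: 0.0605
gripper_force: 0.0
[ 0.5686662   0.47717927 -0.41226259  1.87626684  0.24956677  0.83886442
  0.18644269] [[-0.156  0.988 -0.   ]
 [ 0.988  0.156  0.   ]
 [ 0.    -0.    -1.   ]] 98.99967816248503
```

```bash
python3 -m jog '{"claw":[0.05,0.05,0.05,0.05,0.05,0.05,0.05,0.05,0.05,0.05],"offset":[[0,0,0.014],[0,0,0.014],[0,0,0.014],[0,0,0.014],[0,0,0.014],[0,0,0.014],[0,0,0.014],[0,0,0.014],[0,0,0],[0,0,0]],"twist":[[0,0,0],[0,0,0],[0,0,0],[0,0,0],[0,0,0],[0,0,0],[0,0,0],[0,0,0],[0,0,0],[0,0,0]]}'
python3 - <<'E'
from bench import r
import cv2,numpy as np
a=r.grab_frame("top")["frame"][125:285,400:520,::-1];b=r.grab_frame("scene")["frame"][180:340,70:190,::-1]
cv2.imwrite("pics/n1.png",cv2.resize(np.hstack([a,b]),None,fx=3.3,fy=3.3,interpolation=cv2.INTER_CUBIC))
E
```

```text
time_s: 3.87
tcp_pos: [0.5577, -0.22, 0.1189]
tcp_rot: [-2.037, -2.39, 0.001]
contact_force: [0.1, -0.1, -0.2]
width: 0.05
gripper_force: 0.0
```

View pics/n1.png

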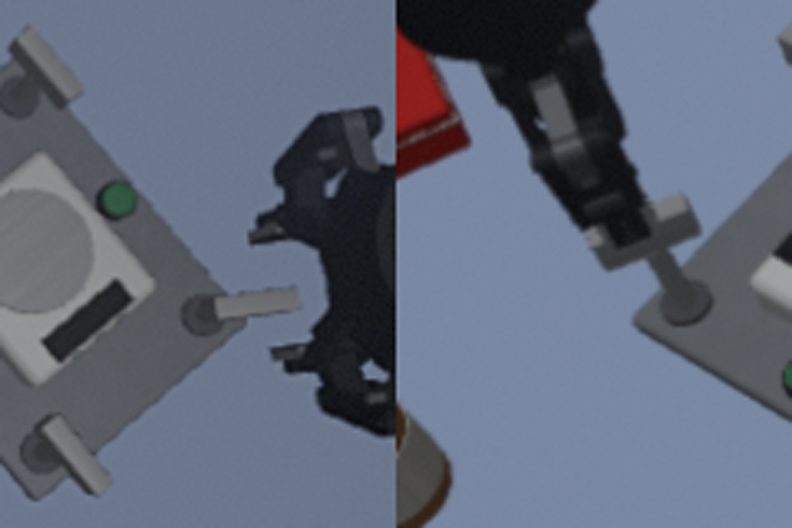

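The fingers straddle the askew bar in both views and are roughly centred (bar at about (257,302) in the left panel). I'll descend and close.

```bash
python3 -m jog '{"claw":[0.05,0.05,0.05,0.05,0.05,0.05,0.05],"offset":[[0,0,0.009],[0,0,0.009],[0,0,0.009],[0,0,0.009],[0,0,0.009],[0,0,0],[0,0,0]],"twist":[[0,0,0],[0,0,0],[0,0,0],[0,0,0],[0,0,0],[0,0,0],[0,0,0]]}'
python3 -m jog '{"claw":[0.03,0.025,0.022,0.020,0.018,0.016,0.015,0.014,0.013,0.013],"offset":[[0,0,0],[0,0,0],[0,0,0],[0,0,0],[0,0,0],[0,0,0],[0,0,0],[0,0,0],[0,0,0],[0,0,0]],"twist":[[0,0,0],[0,0,0],[0,0,0],[0,0,0],[0,0,0],[0,0,0],[0,0,0],[0,0,0],[0,0,0],[0,0,0]]}'
```

```text
time_s: 4.55
tcp_pos: [0.5576, -0.2199, 0.0734]
tcp_rot: [-2.034, -2.392, 0.001]
contact_force: [0.0, -0.6, 0.9]
width: 0.05
gripper_force: 0.0
time_s: 5.38
tcp_pos: [0.557, -0.2207, 0.0741]
tcp_rot: [-2.036, -2.391, 0.002]
contact_force: [-3.9, -2.4, 2.0]
width: 0.0127
gripper_force: 2.4
```

```bash
python3 -m jog '{"claw":[0.011,0.010,0.008,0.008],"offset":[[0,0,0],[0,0,0],[0,0,0],[0,0,0]],"twist":[[0,0,0],[0,0,0],[0,0,0],[0,0,0]]}'
python3 -m jog '{"claw":[0.008,0.008,0.008,0.008],"offset":[[0,0,0.0002],[0,0,0.0004],[0,0,0.0004],[0,0,0.0004]],"twist":[[0,0,0.05],[0,0,0.1],[0,0,0.1],[0,0,0.1]]}'; python3 -c "
from bench import r;s=r.state();print(s['torque'],s['joints'])"
```

```text
time_s: 5.72
tcp_pos: [0.5567, -0.2208, 0.0741]
tcp_rot: [-2.036, -2.391, 0.003]
contact_force: [-5.7, -2.2, 3.1]
width: 0.0103
gripper_force: 59.9
time_s: 6.05
tcp_pos: [0.5569, -0.2205, 0.0737]
tcp_rot: [-2.426, -1.995, 0.003]
contact_force: [-8.9, 0.4, 17.5]
width: 0.0106
gripper_force: 62.3
[-0.14368608  2.09650831  0.12947728] [ 0.42201826  0.66641793 -0.20909328  2.00258105  0.27280129  0.50057336
 -0.17822883]
```

```bash
python3 -m jog '{"claw":[0.008,0.008,0.008],"offset":[[0,0,0],[0,0,0],[0,0,0]],"twist":[[0,0,0],[0,0,0],[0,0,0]]}'
python3 -m jog '{"claw":[0.008,0.008,0.008],"offset":[[0,0,-0.0007],[0,0,0],[0,0,0]],"twist":[[0,0,0],[0,0,0],[0,0,0]]}'
```

```text
time_s: 6.3
tcp_pos: [0.5569, -0.2204, 0.0737]
tcp_rot: [-2.421, -2.001, 0.003]
contact_force: [-7.6, -0.3, 14.1]
width: 0.0108
gripper_force: 61.6
time_s: 6.55
tcp_pos: [0.5568, -0.2204, 0.0738]
tcp_rot: [-2.421, -2.001, 0.003]
contact_force: [-6.5, -1.1, 5.5]
width: 0.0104
gripper_force: 60.6
```

```bash
python3 -m jog '{"claw":[0.008,0.008,0.008,0.008,0.008],"offset":[[0,0,0],[0,0,0],[0,0,0],[0,0,0],[0,0,0]],"twist":[[0,0,0.1],[0,0,0.1],[0,0,0.1],[0,0,0],[0,0,0]]}'
```

```text
time_s: 6.97
tcp_pos: [0.5569, -0.2198, 0.0737]
tcp_rot: [-2.692, -1.617, 0.003]
contact_force: [-5.8, 0.2, 6.6]
width: 0.0109
gripper_force: 60.5
```

```bash
python3 -m jog '{"claw":[0.008,0.008,0.008,0.008,0.008,0.008],"offset":[[0,0,0],[0,0,0],[0,0,0],[0,0,0],[0,0,0],[0,0,0]],"twist":[[0,0,0.1],[0,0,0.1],[0,0,0.1],[0,0,0.08],[0,0,0],[0,0,0]]}'
python3 - <<'E'
from bench import r
import cv2,numpy as np
print(r.state()["torque"])
a=r.grab_frame("top")["frame"][125:285,335:500,::-1]
cv2.imwrite("pics/n2.png",cv2.resize(a,None,fx=3.6,fy=3.6,interpolation=cv2.INTER_CUBIC))
E
```

```text
time_s: 7.47
tcp_pos: [0.5576, -0.2195, 0.0736]
tcp_rot: [-2.948, -1.083, 0.002]
contact_force: [-3.2, 2.5, 6.2]
width: 0.0107
gripper_force: 60.4
[-0.047403    1.24972292 -0.05498803]
```

View pics/n2.png

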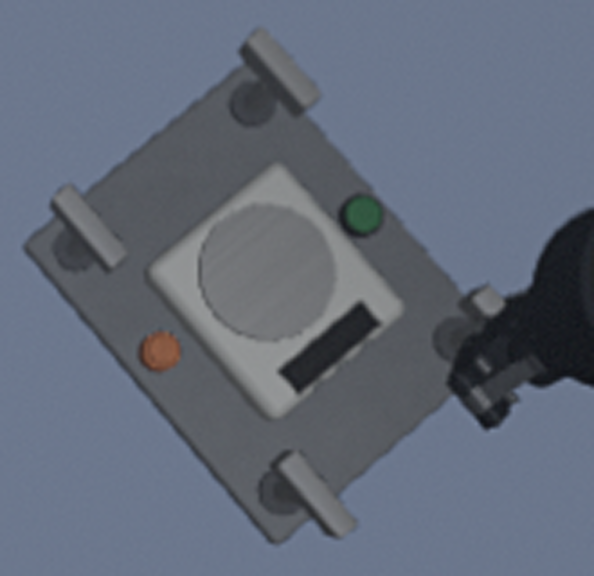

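The base hasn't moved, and the gripped bar is at 40.4°, matching the base's 39–40°. I'll release, retreat and check.

```bash
python3 -m jog '{"claw":[0.014,0.02,0.03,0.04,0.05,0.05,0.05],"offset":[[0,0,0],[0,0,0],[0,0,0],[0,0,0],[0,0,0],[0,0,0],[0,0,0]],"twist":[[0,0,0],[0,0,0],[0,0,0],[0,0,0],[0,0,0],[0,0,0],[0,0,0]]}'
python3 -m jog '{"claw":[0.05,0.05,0.05,0.05,0.05,0.05,0.05,0.05,0.05,0.05],"offset":[[0,0,-0.005],[0,0,-0.01],[0,0,-0.015],[0,0,-0.015],[0,0,-0.015],[0,0,-0.02],[0,0,-0.03],[0,0,-0.03],[0,0,-0.03],[0,0,-0.03]],"twist":[[0,0,0],[0,0,0],[0,0,0],[0,0,0],[0,0,0],[0,0,0],[0,0,0],[0,0,0],[0,0,0],[0,0,0]]}'
python3 - <<'E'
from bench import r
import cv2,numpy as np
a=r.grab_frame("top")["frame"][125:285,335:500,::-1]
cv2.imwrite("pics/n3.png",cv2.resize(a,None,fx=3.6,fy=3.6,interpolation=cv2.INTER_CUBIC))
b=r.grab_frame("scene")["frame"][180:335,125:305,::-1]
cv2.imwrite("pics/n4.png",cv2.resize(b,None,fx=3.6,fy=3.6,interpolation=cv2.INTER_CUBIC))
E
```

```text
time_s: 8.1
tcp_pos: [0.5581, -0.2202, 0.0735]
tcp_rot: [2.95, 1.08, 0.0]
contact_force: [0.3, 0.5, -0.4]
width: 0.0501
gripper_force: 0.0
time_s: 8.93
tcp_pos: [0.5577, -0.2201, 0.2762]
tcp_rot: [2.95, 1.08, 0.001]
contact_force: [0.0, -0.3, -0.4]
width: 0.0501
gripper_force: 0.0
```

View pics/n3.png

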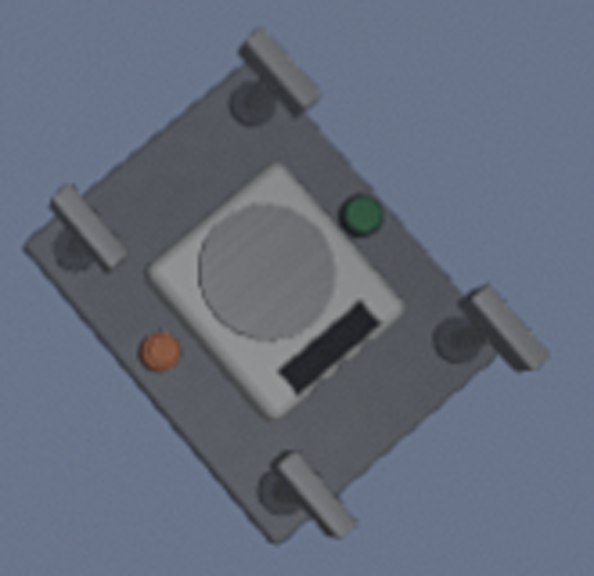

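View pics/n4.png

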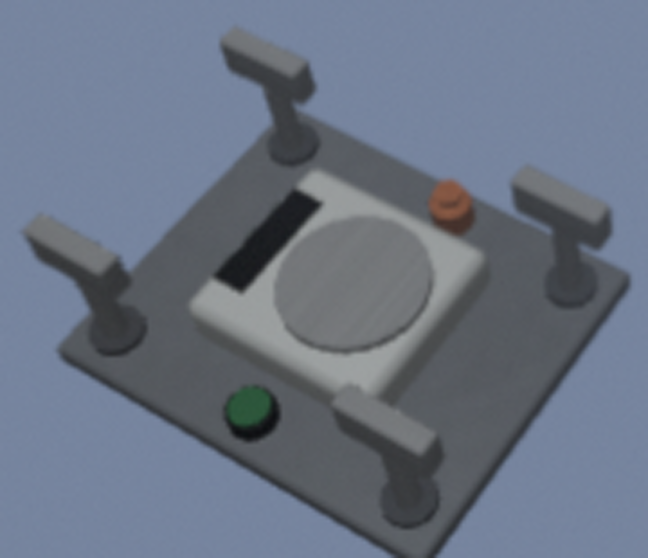

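Both views show all four bars parallel to within a few degrees: the loose one runs from (487,288) to (545,355) and the end one from (295,455) to (350,525). The base is in place and the gripper is clear, so I'll hand it in.

```bash
python3 -c "
from bench import r;print(r.close_job())"
```

```text
the job is handed in; nothing more can be done
None
```

I turned the loose screw about 59° clockwise until its bar was parallel to the others within a few degrees, let go of it with the base still in place, and handed the job in at about 9 s; no verdict came back, and the foot loads could not be measured directly.

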